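# Seat the microscope's lens collar on its port

### The arm

A 7-joint arm with a two-finger parallel gripper is mounted at the origin on the work surface. World frame = base frame: x ahead of the robot, y to its left, z up, the work surface at z = 0. Lengths are in m, angles in rad, forces in N, time in s.
With the tool pointing down it reaches from about 0.4 to 0.875 m from the base axis. Payload 19.3 kg.
Tool frame: the origin (TCP) lies where the fingers leave the gripper's body, on its centre line; the fingertips stand bot.tip_reach ahead of it and the grasp point (between the pads) lies 54 mm ahead of it (bot.tip_reach is the distance from the TCP to the fingertips, in m); z points along the fingers, y is the line along which they close (so a half turn about z gives the same grasp; the last joint's range is limited). The gripper opens to 85 mm and grips with 20 to 120 N. Pads are 22 mm wide; open, the fingers measure 114 mm over their backs; the gripper's body (76 mm by 85 mm) begins 54 mm behind the grasp point. The pads swing forward as they close: fully open they stand 13 mm farther back than shut.
Start: joints at [-1.271, 0.521, -0.036, 1.599, 0.021, 1.021, -0.113], TCP at [0.226, 0.583, 0.304] pointing down, gripper open.
Joint ranges: [-2.91, 2.91], [-0.3, 2.13], [-1.5, 1.42], [0.17, 2.43], [-1.26, 4.41], [0.16, 1.93], [-2.52, 2.52]. Speed limits (rad/s): [1.89, 1.89, 2.39, 2.39, 3.01, 3.01, 3.01].

### API

Orientations are given as [roll, pitch, yaw] about the fixed x, y, z axes, in that order (R = Rz(yaw) Ry(pitch) Rx(roll)).
In Python, from workcell import bot gives the robot as it stands. The module is installed in compiled form; this text tells all that it offers.
- The arm moves only by the shell command python3 -m jog 'ROWS' [FORCE]. ROWS is JSON, a list that holds one entry, the list of rows, each a list of 7 numbers: the shift along the tool's x, y, z in mm, then the turn, a rotation vector about the tool's x, y, z in rad, then the opening, from 0 (shut) to 1 (fully open). In form: [[[tx, ty, tz, wx, wy, wz, fingers], ...]]. A call has 1 to 5 rows; each row shifts and turns the commanded pose from where the row before left it, along the tool's axes as they then stand; what a row does not reach is not made up. A row lasts 1/10 s, in which the tool goes at most 50 mm and 8.59 degrees, less where a joint would pass 70% of its speed; a pose out of reach is approached as far as the arm can. A call is refused whole if a number of a shift passes 50 or a number of a turn 0.15, either way. A call with a gripper value outside its range is refused whole. The fingers move at their own pace and stop on an object; FORCE is the grip in N (left out, the last holds). Time passes only in rows, so rows that do not move let the fingers close. It gives the time, the measured TCP pose, the force, the opening and the grip force at its end, in the units of the state.
- bot.observe(): the state, without advancing time (a new reading comes with each control period).
- bot.grab_frame(name): name is "scene" or "top" or "wrist"; returns a dict with "img" (480x640x3 uint8, red, green, blue), "intrinsics" (3x3 intrinsics, pixels), "k1" (the pictures are not rectified: a ray, as slopes to the right and down, at radius r is drawn at 1 + k1 r^2 times it, then the intrinsics apply), "R" (3x3) and "t" (3): a world point X has camera coordinates R X + t; the wrist camera has in their place "tool_from_camera" (4x4, takes a point from camera to tool coordinates, whose origin is the TCP and whose axes are the flange's). Camera axes: x right, y down, z forward; pixel columns grow to the right and rows downward; lengths in m; the calibration is good to about 2 mm. A picture is of the moment at which its call begins: read the wrist's pose just before it. There is no depth.
- bot.job_done(): hands the job in; it is judged then, once.
Trained networks look in a picture, given as the dict that the camera call returned (one of the last four; its "shot" number tells which), for a name from the list of things; names that differ only in an ending like _2 or _b are one class to them, and where a whole thing is asked for, a point or a joint stands for the part that bears it (a point fixed in the world has none). Each returns a list of dicts, best first, with "conf" (0 to 1); they miss things now and then, are a little off and sometimes report something else, mostly with a low value. They report only what shows in the picture. A call takes as long as a camera call. They do not tell look-alikes from the thing itself.
- bot.trace(query, picture): "region" (480x640 bool, what is visible of it).
- bot.spot_point(query, picture): "xyz" ([x, y, z] in m, in world coordinates, good to about 4 mm: a listed point, or the origin of a listed thing).
The state is a dict: "clock": time; "qpos": joint angles; "qd": joint speeds; "joint_efforts": joint torques, N m; "position": TCP position; "tool_rot": TCP orientation; "force": force on the tool from outside, world axes, zero at the start; "moment": the same for the moment, N m; "grip_width": finger opening in m; "finger_force": force on a finger pad.
Only numpy, scipy, OpenCV 4.12 (cv2) and the standard library are available. Lean on these libraries where they do the work, as an engineer would, in place of code of your own. Each camera call takes 0.05 s, during which the arm holds its last target. There are 200 camera calls.

### The job

Take the dust cover off the microscope's lens port by its knob and stand it upright on the empty square cork pad. Then grip the knurled lens collar, turn it until its hidden keyway drops over the port's pin, push it fully home against its spring, and finish while still holding it pushed home. Leave the other things on the bench where they are.

Things in the scene. Friction and masses are not known exactly. Their poses are not given: they have to be found in the camera images.
- port: Microscope lens port, fixed upright on the mat: white round base 116 mm in diameter, 30 mm tall; in its middle a steel seat 61 mm across, 36 mm above the mat, and a spigot 34 mm across, top 56 mm up. One radial pin (5 mm thick, top 45 mm up) on the spigot is hidden under the collar, bearing unknown. Origin: centre of the underside, on the mat; z up the port's axis.
- seat (a point): Centre of the seat face, 36 mm above the mat on the port's axis; the collar's underside is here when fully home. A spring ring round the spigot pushes the collar up with 5 N at its top position (collar 11 mm above the seat), rising to 9.5 N at the seat: the collar pops up if let go.
- collar: Knurled lens collar: dark steel, round, 60 mm in diameter, 40 mm tall, 140 to 235 g, loose over the spigot (2.5 mm radial play) on the spring ring, its underside 11 mm above the seat; under the dust cover at the start. Origin: centre of its underside; z up. Grip its upper 18 mm; below that it is a little slimmer. Its yaw tells nothing of the keyway.
- collar_top (a point): Centre of the collar's flat glass top, 40 mm above its underside. Pushed down, the collar stops on the pin after about 2 mm. Its keyway, inside the bore and unseen, comes over the pin when it is turned clockwise (from above) by 0.35 to 1.3 rad from its start; it passes within about 0.1 rad either way, and the collar can then go down all 11 mm.
- cover: Loose dust cover: plain aluminium inverted cup, 88 mm in diameter, 66 mm tall without knob, open below, 100 to 185 g, standing over the collar on the port's white base, rim 30 mm above the mat. Raise it at least 65 mm to clear the collar. Origin: centre of the lower rim; z up.
- knob (a point): Middle of the cover's knob, on its axis 89 mm above the lower rim: a black upright cylinder 26 mm in diameter and 18 mm tall, on a stem 12 mm thick and 14 mm high above the cover's flat top.
- pad: A flat square cork pad, 150 x 150 mm, 4 mm thick, fixed on the mat, empty. Origin: centre of its underside; x and y along its edges.
- driver: Bystander to be left alone: a small screwdriver 150 mm long lying on the mat. Origin at its underside, within its length.
- jar: Bystander to be left alone: a glass dispenser jar, 54 mm diameter, 94 mm tall, steel pump top. Origin at its underside, near its middle.
- tin: Bystander to be left alone: a flat round steel tin, 48 mm diameter, 26 mm tall. Origin at its underside, near its middle.
- spacer: Bystander to be left alone: a dark steel spacer ring, 52 mm outer diameter, 14 mm tall, lying on the mat (not the collar). Origin at its underside, near its middle.
- holder: Bystander to be left alone: a blue board holder 75 x 130 x 22 mm with a circuit board in it. Origin at its underside, near its middle.
- tweezers: Bystander to be left alone: steel tweezers about 135 mm long lying on the mat. Origin at its underside, near its middle.
Not all that is in view belongs to the job. Of the things that look like the cover, the largest one is meant.

How it is judged:
On the way, in this order (a step that is already met when the one before it is completed fails the run):
1. the dust cover stands upright on the pad, let go (x of cover in the frame of pad between -0.036 and 0.036 m and y of cover in the frame of pad between -0.036 and 0.036 m and z of cover in the frame of pad below 0.007 m and angle between cover's own z axis and vertical below 0.08 rad and contact force between each of the arm, the fingers and cover below 0.1 N and linear speed of cover below 0.02 m/s), for 0.2 s.
2. the collar's keyway has dropped over the pin (z of collar in the frame of seat below 0.006 m and horizontal distance between collar and seat below 0.004 m), for 0.1 s.
At the end, for the whole second after the job is handed in: Fingers hold the collar home: underside within 1.5 mm of the seat, centred within 4 mm, level to 0.06 rad, pressing the port with over 5 N, at rest. The cover stands untouched and upright (0.08 rad) on the pad, its centre within 36 mm of the pad's centre along each pad edge (all of step 1 and z of collar in the frame of seat below 0.0015 m and horizontal distance between collar and seat below 0.004 m and angle between collar's own z axis and vertical below 0.06 rad and contact force between the fingers and collar above 2 N and contact force between collar and port above 5 N and linear speed of collar below 0.02 m/s and contact force between cover and collar below 0.1 N); the arm keeps its last pose, push and grip.
It fails at once if a bystander is displaced by more than 30 mm (distance of any of driver, jar, tin, spacer, holder, tweezers from where it was at the start of the episode above 0.03 m).
It also fails if it takes over 64 s, if anything falls off the work surface, if the arm or the gripper's body presses on something with over 40 N, if the wrist force passes 120 N, or if a joint passes its speed limit or range.

## Working session

There is one attempt and no reset: what is moved stays moved. The work goes in short steps, Python scripts to look and compute and a shell command to move; the robot and the scene stay as the last step left them, time stands still between calls to the robot, and variables do not carry over. Pictures are saved under pics/ and viewed, at most 10 in all, crops included, and the job is handed in when it is done.

```bash
mkdir -p pics; cat > h.py <<'E'
import numpy as np, cv2
from workcell import bot
from scipy.spatial.transform import Rotation as Ro
def st():
    s=bot.observe(); print('t',round(s['clock'],2),'p',np.round(s['position'],4),'rot',np.round(s['tool_rot'],3),'F',np.round(s['force'],1),'w',round(s['grip_width'],4),'ff',s['finger_force']); return s
def delta(target):  # world point for TCP -> tool mm
    s=bot.observe(); R=Ro.from_euler('xyz',s['tool_rot']).as_matrix()
    return np.round(R.T@(np.array(target)-s['position'])*1000,1)
E
python3 - <<'E'
from h import *
s=st(); print(bot.tip_reach, Ro.from_euler('xyz',s['tool_rot']).as_matrix().round(3))
ims=[]
for c in ['scene','top']:
    f=bot.grab_frame(c); ims.append(f['img'])
    cv2.imwrite(f'pics/{c}0.png',f['img'][:,:,::-1])
    for q in ['port','cover','knob','pad','collar','jar','holder','tin','spacer','driver','tweezers']:
        for r in bot.spot_point(q,f)[:3]: print(c,q,np.round(r['xyz'],3),round(r['conf'],2))
E
```

```text
t 0.0 p [0.2258 0.5825 0.3033] rot [-3.14   0.     2.772] F [0.7 0.4 0.2] w 0.0853 ff 0.0
0.0726 [[-0.932  0.361 -0.   ]
 [ 0.361  0.932 -0.001]
 [-0.    -0.001 -1.   ]]
scene port [ 0.493 -0.221 -0.002] 0.86
scene cover [ 0.494 -0.223  0.032] 0.93
scene cover [ 0.51  -0.368  0.   ] 0.92
scene cover [ 0.362 -0.127  0.   ] 0.78
scene knob [ 0.494 -0.223  0.12 ] 0.77
scene knob [ 0.361 -0.124  0.071] 0.68
scene knob [ 0.508 -0.365  0.07 ] 0.63
scene pad [0.501 0.217 0.001] 0.98
scene pad [ 0.496 -0.22  -0.002] 0.44
scene jar [0.75  0.171 0.001] 0.84
scene holder [ 0.788  0.032 -0.   ] 0.83
scene tin [ 0.781 -0.155  0.002] 0.68
scene spacer [ 0.715 -0.243  0.001] 0.75
scene driver [0.484 0.003 0.003] 0.86
scene tweezers [ 0.543  0.388 -0.005] 0.62
scene tweezers [ 0.502  0.219 -0.002] 0.52
top cover [ 0.51  -0.364 -0.   ] 0.95
top cover [ 0.362 -0.124  0.001] 0.74
top cover [ 0.496 -0.222  0.03 ] 0.71
top knob [ 0.363 -0.126  0.067] 0.96
top knob [ 0.492 -0.222  0.119] 0.71
top pad [0.501 0.217 0.004] 0.58
top jar [0.75  0.172 0.002] 0.61
top jar [0.545 0.387 0.002] 0.43
top holder [ 0.791  0.028 -0.004] 0.7
top tin [ 0.778 -0.157  0.002] 0.86
top driver [ 0.486 -0.003  0.002] 0.95
top tweezers [ 0.544  0.387 -0.001] 0.67
```

View pics/scene0.png

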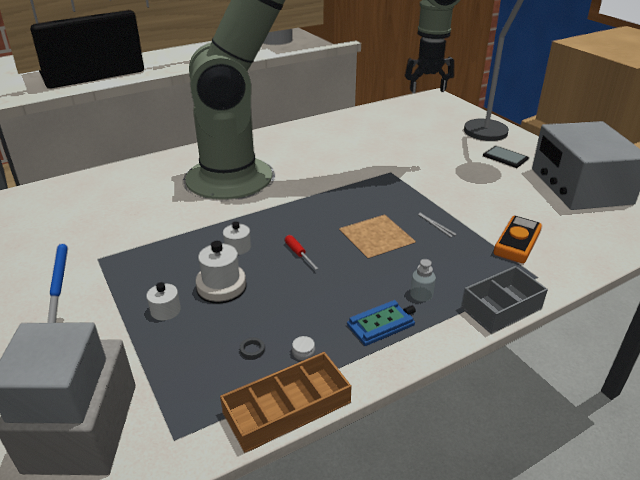

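View pics/top0.png

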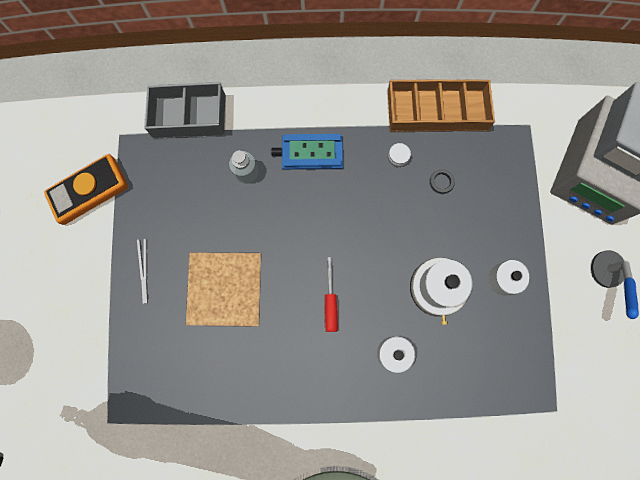

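The scene shows the big cover on the white port at (220,270), and two smaller look-alikes at (237,238) and (163,300). The pad is empty at (377,235) and the networks agree with this. Moving towards the cover at safe height.

```bash
python3 -m jog '[[[-44,-34,0,0,0,0,1],[-44,-34,0,0,0,0,1],[-44,-34,0,0,0,0,1],[-44,-34,0,0,0,0,1],[-44,-34,0,0,0,0,1]]]'; python3 -m jog '[[[-44,-34,0,0,0,0,0.7],[-44,-34,0,0,0,0,0.7],[-44,-34,0,0,0,0,0.7],[0,-45,0,0,0,0,0.7],[0,-45,0,0,0,0,0.7]]]'
python3 - <<'E'
from h import *
s=st(); print(s['qpos']); print(delta([0.494,-0.222,0.303]))
E
```

```text
clock: 1.7
position: [0.3558, 0.3669, 0.3041]
tool_rot: [3.141, 0.0, 2.772]
force: [1.1, -0.4, -0.3]
grip_width: 0.0852
finger_force: 0.0
clock: 2.2
position: [0.4, 0.1544, 0.3037]
tool_rot: [-3.141, 0.0, 2.77]
force: [0.5, 0.2, 0.4]
grip_width: 0.0596
finger_force: 0.0
t 2.2 p [0.4    0.1544 0.3037] rot [-3.141  0.     2.77 ] F [0.5 0.2 0.4] w 0.0596 ff 0.0
[-0.57995833  0.20933494  0.08492895  2.09120409 -0.02342277  0.84210296
  0.71818604]
[-224.2 -316.6    0.7]
```

```bash
python3 -m jog '[[[-45,-45,0,0,0,0,0.7],[-45,-45,0,0,0,0,0.7],[-40,-45,0,0,0,0,0.7],[-30,-45,0,0,0,0,0.7],[-30,-45,0,0,0,0,0.7]]]'; python3 -m jog '[[[-20,-40,20,0,0,0,0.7],[-14,-40,20,0,0,0,0.7],[0,-12,0,0,0,0,0.7],[0,0,0,0,0,0,0.7]]]'
python3 - <<'E'
from h import *
s=st(); print(s['qpos'])
T=np.eye(4);T[:3,:3]=Ro.from_euler('xyz',s['tool_rot']).as_matrix();T[:3,3]=s['position']
f=bot.grab_frame('wrist'); cv2.imwrite('pics/w1.png',f['img'][:,:,::-1])
for q in ['cover','knob']:
    for r in bot.spot_point(q,f)[:3]: print(q,np.round(r['xyz'],4),round(r['conf'],2), delta([r['xyz'][0],r['xyz'][1],r['xyz'][2]+.054]))
E
```

```text
clock: 2.7
position: [0.4798, -0.0816, 0.3041]
tool_rot: [3.141, 0.001, 2.772]
force: [1.8, 0.2, -0.3]
grip_width: 0.0598
finger_force: 0.0
clock: 3.1
position: [0.4771, -0.1795, 0.2636]
tool_rot: [-3.141, -0.001, 2.768]
force: [-0.2, 1.0, 0.6]
grip_width: 0.0595
finger_force: 0.0
t 3.1 p [ 0.4771 -0.1795  0.2636] rot [-3.141e+00 -1.000e-03  2.768e+00] F [-0.2  1.   0.6] w 0.0595 ff 0.0
[ 0.05661062  0.40280962  0.24317004  1.95115726 -0.13060342  0.80356257
  1.56954436]
cover [ 0.5048 -0.3664 -0.0037] 0.96 [ -93.1 -167.3  213.9]
cover [ 0.494  -0.2242  0.0286] 0.8 [-31.7 -38.6 181.6]
cover [ 0.3607 -0.1288  0.0004] 0.67 [127.1   2.3 209.8]
knob [ 0.4957 -0.2203  0.1209] 0.93 [-31.8 -34.8  89.5]
knob [ 0.3614 -0.1264  0.0682] 0.69 [127.4   4.4 142.1]
knob [ 0.5081 -0.3626  0.0724] 0.63 [ -94.5 -163.1  137.9]
```

View pics/w1.png

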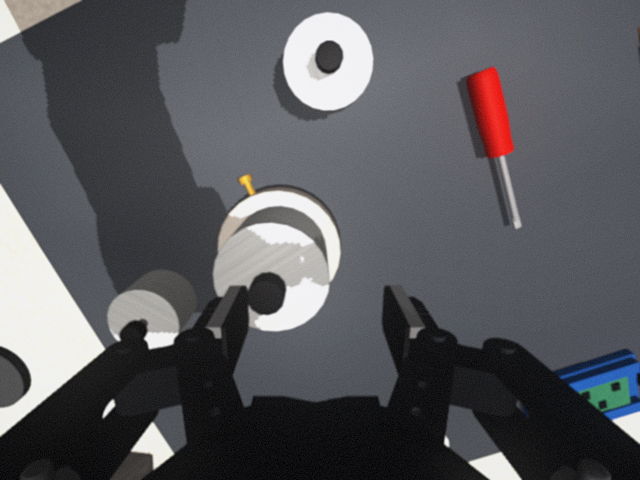

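The wrist view shows the big cover's knob at (267,293), slightly off the fingers' middle, and the look-alikes clear of them. Lining up above it, then going down.

```bash
python3 -m jog '[[[-16,-18,0,0,0,0,0.7],[-16,-18,0,0,0,0,0.7],[0,0,20,0,0,0,0.7],[0,0,0,0,0,0,0.7]]]'
python3 - <<'E'
from h import *
s=st()
f=bot.grab_frame('wrist')
for q in ['cover','knob']:
    for r in bot.spot_point(q,f)[:2]: print(q,np.round(r['xyz'],4),round(r['conf'],2), delta([r['xyz'][0],r['xyz'][1],r['xyz'][2]+.054]))
print(delta([.4945,-.222,.175]))
E
```

```text
clock: 3.65
position: [0.4947, -0.2214, 0.2427]
tool_rot: [3.141, -0.002, 2.773]
force: [-1.2, 0.7, 0.2]
grip_width: 0.0599
finger_force: 0.0
t 3.65 p [ 0.4947 -0.2214  0.2427] rot [ 3.141e+00 -2.000e-03  2.773e+00] F [-1.2  0.7  0.2] w 0.0599 ff 0.0
cover [ 0.496  -0.2249  0.0299] 0.97 [ -2.1  -2.9 160.4]
cover [ 0.3594 -0.1292 -0.0055] 0.7 [159.8  37.2 195.9]
knob [ 0.5087 -0.3663  0.0676] 0.78 [ -64.6 -130.1  123. ]
knob [ 0.4955 -0.2222  0.1223] 0.57 [-0.4 -0.4 68.3]
[ 0.6 -0.6 69.6]
```

```bash
python3 -m jog '[[[0,-0.5,25,0,0,0,0.7],[0,-0.5,23,0,0,0,0.7],[0,0,20,0,0,0,0.7],[0,0,0,0,0,0,0.6],[0,0,0,0,0,0,0]]]' 50; python3 -m jog '[[[0,0,0,0,0,0,0],[0,0,0,0,0,0,0],[0,0,0,0,0,0,0],[0,0,-10,0,0,0,0],[0,0,-10,0,0,0,0]]]'
```

```text
clock: 4.3
position: [0.4949, -0.2235, 0.1769]
tool_rot: [3.141, 0.001, 2.772]
force: [0.0, 0.2, 0.9]
grip_width: 0.0379
finger_force: 0.0
clock: 4.8
position: [0.4945, -0.2238, 0.1971]
tool_rot: [-3.142, 0.0, 2.772]
force: [-0.7, 0.4, -0.6]
grip_width: 0.0245
finger_force: 49.4
```

```bash
python3 -m jog '[[[0,0,-20,0,0,0,0],[0,0,-20,0,0,0,0],[0,0,-20,0,0,0,0],[0,0,-20,0,0,0,0],[0,0,-5,0,0,0,0]]]'
python3 - <<'E'
from h import *
s=st()
for c in ['scene']:
    f=bot.grab_frame(c); cv2.imwrite('pics/s2.png',cv2.resize(f['img'][120:360,60:380,::-1],(640,480)))
    for q in ['cover','collar','knob','collar_top']:
        for r in bot.spot_point(q,f)[:3]: print(c,q,np.round(r['xyz'],3),round(r['conf'],2))
E
```

```text
clock: 5.3
position: [0.495, -0.2241, 0.2837]
tool_rot: [3.141, 0.004, 2.771]
force: [0.6, -0.1, -1.7]
grip_width: 0.0244
finger_force: 49.5
t 5.3 p [ 0.495  -0.2241  0.2837] rot [3.141 0.004 2.771] F [ 0.6 -0.1 -1.7] w 0.0244 ff 49.45457696914673
scene cover [ 0.36  -0.127  0.   ] 0.97
scene cover [ 0.491 -0.227  0.137] 0.73
scene cover [ 0.719 -0.246 -0.001] 0.43
scene collar [ 0.495 -0.223  0.051] 0.68
scene knob [ 0.36  -0.123  0.071] 0.83
scene knob [ 0.509 -0.367  0.071] 0.71
scene knob [ 0.491 -0.227  0.224] 0.63
scene collar_top [ 0.494 -0.224  0.09 ] 0.79
```

View pics/s2.png

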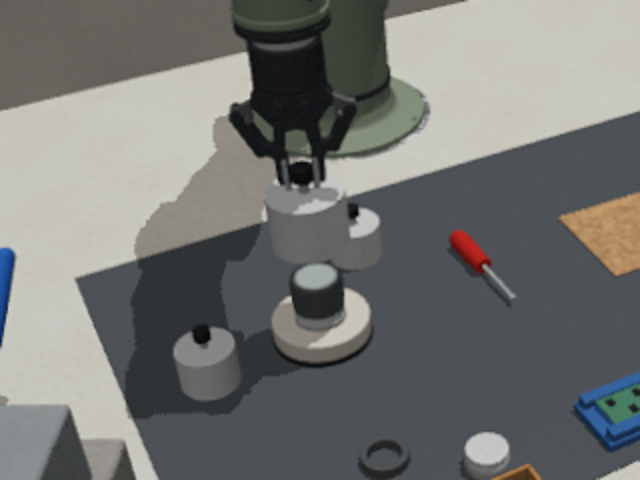

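The cover hangs straight in the gripper at about (305,220), and the collar is uncovered at (318,290). Carrying it to the pad.

```bash
python3 -m jog '[[[8,20,0,0,0,0,0],[15,40,0,0,0,0,0],[15,41,0,0,0,0,0],[16,41,0,0,0,0,0],[16,41,0,0,0,0,0]]]'; python3 -m jog '[[[16,41,0,0,0,0,0],[16,41,0,0,0,0,0],[16,41,0,0,0,0,0],[16,41,0,0,0,0,0],[15,40,0,0,0,0,0]]]'
python3 - <<'E'
from h import *
s=st(); print(delta([.501,.217,.1803]))
f=bot.grab_frame('top')
for q in ['pad','cover']:
    for r in bot.spot_point(q,f)[:3]: print(q,np.round(r['xyz'],3),round(r['conf'],2))
E
```

```text
clock: 6.05
position: [0.4948, -0.0262, 0.2802]
tool_rot: [-3.141, -0.001, 2.771]
force: [1.5, 0.1, -1.7]
grip_width: 0.024
finger_force: 49.4
clock: 6.55
position: [0.4948, 0.1928, 0.2802]
tool_rot: [-3.141, -0.001, 2.772]
force: [0.6, -0.0, -1.7]
grip_width: 0.0243
finger_force: 49.4
t 6.55 p [0.4948 0.1928 0.2802] rot [-3.141e+00 -1.000e-03  2.772e+00] F [ 0.6 -0.  -1.7] w 0.0243 ff 49.44620668888092
[ 2.9 24.9 99.8]
cover [ 0.509 -0.365  0.002] 0.69
cover [ 0.364 -0.122  0.001] 0.64
cover [0.492 0.193 0.13 ] 0.63
```

```bash
python3 -m jog '[[[3,25,0,0,0,0,0],[0,0,30,0,0,0,0],[0,0,40,0,0,0,0],[0,0,35,0,0,0,0],[0,0,13,0,0,0,0]]]'; python3 -m jog '[[[0,0,4,0,0,0,0],[0,0,2,0,0,0,0],[0,0,2,0,0,0,0],[0,0,0,0,0,0,0]]]'; python3 -c "
from h import *
print(delta([.501,.217,.151]))"
```

```text
clock: 7.2
position: [0.5005, 0.2138, 0.1597]
tool_rot: [-3.138, -0.003, 2.771]
force: [-0.5, 0.1, -2.2]
grip_width: 0.0239
finger_force: 49.6
clock: 7.6
position: [0.5021, 0.2155, 0.1558]
tool_rot: [3.14, 0.001, 2.772]
force: [-0.4, 0.2, -1.3]
grip_width: 0.0243
finger_force: 49.6
[1.6 1.  4.8]
```

```bash
python3 -m jog '[[[0,0,2,0,0,0,0],[0,0,1,0,0,0,0],[0,0,0,0,0,0,0]]]'; python3 -m jog '[[[0,0,1,0,0,0,0],[0,0,1,0,0,0,0],[0,0,0,0,0,0,0]]]'
```

```text
clock: 7.9
position: [0.5017, 0.2154, 0.152]
tool_rot: [3.142, 0.0, 2.772]
force: [-0.5, -0.0, -1.1]
grip_width: 0.0242
finger_force: 49.6
clock: 8.2
position: [0.5019, 0.216, 0.1511]
tool_rot: [3.14, 0.0, 2.772]
force: [-5.7, 1.6, 22.7]
grip_width: 0.0246
finger_force: 52.1
```

```bash
python3 -m jog '[[[0,0,-0.8,0,0,0,0],[0,0,0,0,0,0,0.6],[0,0,0,0,0,0,0.6],[0,0,0,0,0,0,0.6],[0,0,0,0,0,0,0.6]]]';python3 -m jog '[[[0,0,-15,0,0,0,0.6],[0,0,-30,0,0,0,0.6],[0,0,-40,0,0,0,0.6],[0,0,-40,0,0,0,0.8],[0,0,0,0,0,0,1]]]'
python3 - <<'E'
from h import *
s=st(); print(delta([.4945,-.2225,.2803]))
for c in ['scene','top']:
    f=bot.grab_frame(c); 
    if c=='scene': cv2.imwrite('pics/s3.png',f['img'][:,:,::-1])
    for q in ['pad','cover','knob','collar','collar_top','port']:
        for r in bot.spot_point(q,f)[:3]: print(c,q,np.round(r['xyz'],3),round(r['conf'],2))
E
```

```text
clock: 8.7
position: [0.5017, 0.2153, 0.1506]
tool_rot: [-3.141, -0.0, 2.772]
force: [-0.1, -0.5, -0.1]
grip_width: 0.0511
finger_force: 0.0
clock: 9.2
position: [0.5032, 0.2158, 0.2804]
tool_rot: [3.136, 0.004, 2.771]
force: [0.1, -0.4, -0.4]
grip_width: 0.0777
finger_force: 0.0
t 9.2 p [0.5032 0.2158 0.2804] rot [3.136 0.004 2.771] F [ 0.1 -0.4 -0.4] w 0.0777 ff 0.0
[-150.5 -411.8   -1.5]
scene pad [ 0.5    0.216 -0.001] 0.57
scene cover [0.499 0.214 0.004] 0.96
scene cover [ 0.363 -0.126  0.003] 0.85
scene cover [ 0.496 -0.222 -0.003] 0.72
scene knob [0.5   0.216 0.091] 0.83
scene knob [ 0.363 -0.125  0.068] 0.78
scene knob [ 0.508 -0.368  0.067] 0.57
scene collar [ 0.496 -0.221  0.048] 0.72
scene collar_top [ 0.497 -0.224  0.09 ] 0.72
scene port [ 0.496 -0.219 -0.003] 0.65
scene port [0.484 0.004 0.004] 0.28
top pad [ 0.722 -0.243 -0.004] 0.59
top cover [ 0.362 -0.126  0.002] 0.93
top cover [ 0.507 -0.364  0.004] 0.73
top cover [0.501 0.216 0.002] 0.66
top knob [0.496 0.217 0.094] 0.93
top knob [ 0.512 -0.363  0.072] 0.75
top knob [ 0.366 -0.129  0.069] 0.69
top collar [ 0.493 -0.227  0.049] 0.82
top collar_top [ 0.498 -0.224  0.09 ] 0.8
top port [ 0.493 -0.223  0.004] 0.92
```

View pics/s3.png

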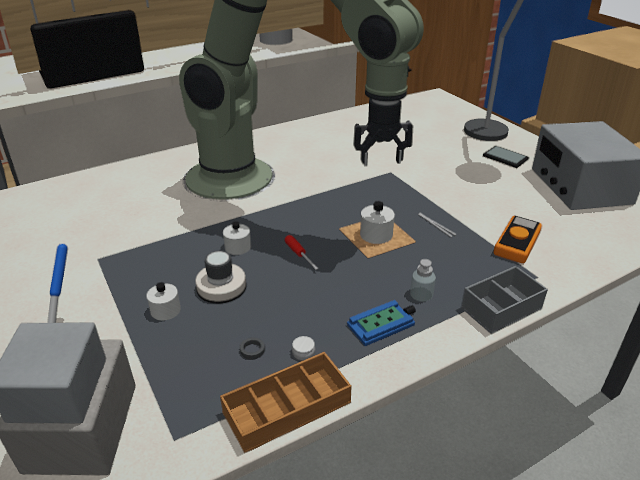

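The cover stands upright in the middle of the pad at (377,225), and the collar is bare on the port at (219,265). Going back to the collar.

```bash
python3 -m jog '[[[-15,-41,0,0,0,0,1],[-15,-41,0,0,0,0,1],[-15,-41,0,0,0,0,1],[-15,-41,0,0,0,0,1],[-15,-41,0,0,0,0,1]]]'; python3 -m jog '[[[-15,-41,0,0,0,0,1],[-15,-41,0,0,0,0,1],[-15,-41,0,0,0,0,1],[-15,-42,0,0,0,0,1],[-15,-42,0,0,0,0,1]]]';python3 -m jog '[[[0,0,30,0,0,0,1],[0,0,20,0,0,0,1],[0,0,0,0,0,0,1]]]'
python3 - <<'E'
from h import *
s=st(); print(s['qpos'][6])
for c in ['wrist','wrist']:
    f=bot.grab_frame(c)
    for q in ['collar','collar_top','port']:
        for r in bot.spot_point(q,f)[:1]: print(c,q,np.round(r['xyz'],4),round(r['conf'],2),delta(r['xyz']))
cv2.imwrite('pics/w4.png',f['img'][:,:,::-1])
E
```

```text
clock: 10.4
position: [0.4972, -0.0045, 0.2759]
tool_rot: [3.141, 0.0, 2.772]
force: [0.9, 0.9, 0.3]
grip_width: 0.0857
finger_force: 0.0
clock: 10.9
position: [0.4923, -0.2248, 0.2759]
tool_rot: [3.141, 0.0, 2.772]
force: [1.1, -0.3, 0.2]
grip_width: 0.0856
finger_force: 0.0
clock: 11.2
position: [0.4916, -0.2228, 0.2236]
tool_rot: [-3.141, -0.004, 2.771]
force: [0.4, -0.2, 0.3]
grip_width: 0.085
finger_force: 0.0
t 11.2 p [ 0.4916 -0.2228  0.2236] rot [-3.141 -0.004  2.771] F [ 0.4 -0.2  0.3] w 0.085 ff 0.0
1.6686366032697506
wrist collar [ 0.495  -0.2218  0.0472] 0.98 [ -1.7   2.  178.9]
wrist collar_top [ 0.4923 -0.2254  0.0875] 0.7 [-1.000e-01 -2.500e+00  1.391e+02]
wrist collar [ 0.4943 -0.221   0.0507] 0.56 [ -0.2   2.2 176. ]
wrist collar_top [ 0.4942 -0.2267  0.0864] 0.96 [ -2.3  -3.1 140.2]
```

View pics/w4.png

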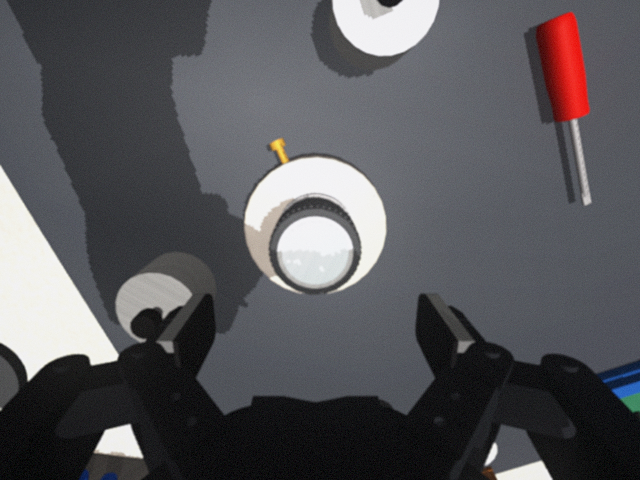

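The collar's glass top is at (315,250), laterally between the fingers, and the network estimates put it within 3 mm of the tool axis. Descending to grip.

```bash
python3 -m jog '[[[-3,1,0,0,0,0,1],[0,0,40,0,0,0,1],[0,0,35,0,0,0,1],[0,0,0,0,0,0,1]]]'; python3 -c "
from h import *
st();print(delta([.4945,-.223,.128]))"
```

```text
clock: 12.0
position: [0.4944, -0.2224, 0.1476]
tool_rot: [-3.141, -0.006, 2.772]
force: [-0.2, -1.0, 0.2]
grip_width: 0.0848
finger_force: 0.0
t 12.0 p [ 0.4944 -0.2224  0.1476] rot [-3.141 -0.006  2.772] F [-0.2 -1.   0.2] w 0.0848 ff 0.0
[-0.4 -0.5 19.6]
```

```bash
python3 -m jog '[[[0,-0.5,19,0,0,0,1],[0,0,0,0,0,0,1],[0,0,0,0,0,0,0.7],[0,0,0,0,0,0,0.4],[0,0,0,0,0,0,0.4]]]' 40;  python3 -m jog '[[[0,0,0,0,0,0,0.4],[0,0,0,0,0,0,0.4],[0,0,0,0,0,0,0.4]]]' 40; python3 -c "
from h import *
s=st();print(s['moment'],s['qpos'][6])"
```

```text
clock: 12.5
position: [0.4962, -0.2238, 0.133]
tool_rot: [3.142, 0.002, 2.772]
force: [0.5, -0.5, 3.3]
grip_width: 0.0586
finger_force: 43.1
clock: 12.8
position: [0.4961, -0.2238, 0.1321]
tool_rot: [-3.142, 0.001, 2.772]
force: [2.8, -1.7, 4.0]
grip_width: 0.0586
finger_force: 43.1
t 12.8 p [ 0.4961 -0.2238  0.1321] rot [-3.142e+00  1.000e-03  2.772e+00] F [ 2.8 -1.7  4. ] w 0.0586 ff 43.102964758872986
[-0.32303651 -0.62939101  0.02518027] 1.7056975860164523
```

```bash
for i in 1 2 3; do python3 -m jog '[[[0,0,1,0,0,0,0.4],[0,0,0,0,0,0,0.4]]]' 70 | egrep 'pos|force'; done
```

```text
position: [0.4961, -0.2238, 0.1313]
force: [1.2, 0.6, 14.5]
finger_force: 75.0
position: [0.4962, -0.2238, 0.1307]
force: [-2.1, 1.3, 25.1]
finger_force: 76.1
position: [0.4963, -0.2239, 0.1303]
force: [-5.1, 3.8, 38.2]
finger_force: 77.2
```

```bash
python3 -m jog '[[[0,0,-1.2,0,0,0,0.4],[0,0,0,0,0,0,0.4]]]' 90 | egrep 'pos|force';  for i in 1 2 3 4 5; do python3 -m jog '[[[0,0,0,0,0,0.06,0.4],[0,0,0,0,0,0,0.4]]]' | egrep 'pos|rot|force'; done
```

```text
position: [0.4962, -0.2239, 0.131]
force: [-1.0, 0.8, 25.6]
finger_force: 93.8
position: [0.4969, -0.2242, 0.1311]
tool_rot: [3.141, 0.004, 2.71]
force: [3.9, -1.4, 21.3]
finger_force: 93.7
position: [0.4972, -0.2244, 0.1311]
tool_rot: [3.141, 0.004, 2.65]
force: [4.6, -1.9, 21.1]
finger_force: 93.5
position: [0.4972, -0.2245, 0.1311]
tool_rot: [3.141, 0.004, 2.59]
force: [3.9, -3.0, 19.6]
finger_force: 93.4
position: [0.4967, -0.2243, 0.1308]
tool_rot: [3.141, 0.003, 2.529]
force: [2.3, -1.5, 18.7]
finger_force: 95.8
position: [0.4969, -0.2244, 0.131]
tool_rot: [3.141, 0.004, 2.469]
force: [3.8, -2.4, 18.1]
finger_force: 96.0
```

```bash
for i in 1 2 3 4 5 6; do python3 -m jog '[[[0,0,0,0,0,0.06,0.4],[0,0,0,0,0,0,0.4]]]' | egrep 'pos|rot|force'; done
```

```text
position: [0.4971, -0.2245, 0.1311]
tool_rot: [3.14, 0.004, 2.41]
force: [4.7, -1.9, 18.8]
finger_force: 96.0
position: [0.497, -0.2246, 0.1311]
tool_rot: [3.14, 0.004, 2.349]
force: [5.2, -3.4, 19.4]
finger_force: 96.0
position: [0.497, -0.2246, 0.1311]
tool_rot: [3.14, 0.004, 2.289]
force: [5.0, -3.3, 19.7]
finger_force: 96.0
position: [0.497, -0.2247, 0.1311]
tool_rot: [3.14, 0.004, 2.229]
force: [2.9, -3.4, 19.8]
finger_force: 96.0
position: [0.4969, -0.2247, 0.131]
tool_rot: [3.14, 0.004, 2.169]
force: [3.9, -2.9, 19.8]
finger_force: 96.0
position: [0.4969, -0.2246, 0.131]
tool_rot: [3.14, 0.003, 2.109]
force: [3.3, -4.3, 19.7]
finger_force: 96.0
```

```bash
for i in 1 2 3 4 5 6; do python3 -m jog '[[[0,0,0,0,0,0.06,0.4],[0,0,0,0,0,0,0.4]]]' | egrep 'pos|rot|force'; done
```

```text
position: [0.4967, -0.2245, 0.1309]
tool_rot: [3.14, 0.003, 2.049]
force: [2.7, -2.1, 20.6]
finger_force: 96.1
position: [0.4967, -0.2245, 0.1309]
tool_rot: [3.14, 0.003, 1.989]
force: [2.9, -1.7, 19.3]
finger_force: 96.1
position: [0.4958, -0.2239, 0.1302]
tool_rot: [3.141, 0.001, 1.929]
force: [-0.2, -0.7, 7.4]
finger_force: 94.9
position: [0.4955, -0.2236, 0.1299]
tool_rot: [-3.141, -0.0, 1.87]
force: [-0.3, -0.7, 5.1]
finger_force: 94.9
position: [0.4955, -0.2235, 0.1298]
tool_rot: [-3.141, -0.0, 1.812]
force: [0.3, -1.2, 3.5]
finger_force: 94.9
position: [0.4954, -0.2235, 0.1298]
tool_rot: [-3.141, -0.0, 1.753]
force: [-0.1, 0.0, 4.9]
finger_force: 94.9
```

The force fell at yaw 1.93, so the keyway is over the pin. Going back to the middle of the window and pushing.

```bash
python3 -m jog '[[[0,0,0,0,0,-0.1,0.4],[0,0,0,0,0,0,0.4]]]' | egrep 'pos|rot|force'; for i in 1 2 3; do python3 -m jog '[[[0,0,2,0,0,0,0.4],[0,0,0,0,0,0,0.4]]]' | egrep 'pos|rot|force'; done
```

```text
position: [0.4954, -0.2235, 0.1299]
tool_rot: [-3.141, -0.0, 1.857]
force: [-0.5, 0.5, 4.1]
finger_force: 94.9
position: [0.4955, -0.2236, 0.1278]
tool_rot: [-3.141, -0.0, 1.851]
force: [-0.9, 0.9, 4.2]
finger_force: 94.9
position: [0.4955, -0.2236, 0.1258]
tool_rot: [-3.141, -0.0, 1.851]
force: [-0.6, 1.1, 6.6]
finger_force: 94.9
position: [0.4955, -0.2236, 0.1238]
tool_rot: [-3.141, -0.0, 1.851]
force: [-0.8, 1.5, 6.7]
finger_force: 94.9
```

```bash
for i in 1 2 3 4; do python3 -m jog '[[[0,0,1,0,0,0,0.4],[0,0,0,0,0,0,0.4]]]' | egrep 'pos|rot|force'; done
```

```text
position: [0.4955, -0.2236, 0.1232]
tool_rot: [3.142, -0.0, 1.851]
force: [-2.7, 2.9, 11.3]
finger_force: 96.0
position: [0.4955, -0.2236, 0.123]
tool_rot: [3.141, -0.001, 1.851]
force: [-7.4, 5.0, 34.1]
finger_force: 98.6
position: [0.4955, -0.2237, 0.1229]
tool_rot: [3.14, -0.001, 1.851]
force: [-14.3, 8.1, 57.4]
finger_force: 101.1
position: [0.4954, -0.2237, 0.1228]
tool_rot: [3.14, -0.001, 1.851]
force: [-19.6, 11.4, 80.4]
finger_force: 103.6
```

```bash
python3 -m jog '[[[0,0,-2.2,0,0,0,0.4],[0,0,0,0,0,0,0.4],[0,0,0,0,0,0,0.4]]]'
python3 - <<'E'
from h import *
st()
for c in ['scene','wrist','top']:
    f=bot.grab_frame(c)
    if c=='scene': cv2.imwrite('pics/s5.png',cv2.resize(f['img'][210:320,150:300,::-1],(750,550),interpolation=cv2.INTER_CUBIC))
    for q in ['collar','collar_top','cover']:
        for r in bot.spot_point(q,f)[:3]: print(c,q,np.round(r['xyz'],4),round(r['conf'],2))
E
```

```text
clock: 18.9
position: [0.4955, -0.2236, 0.123]
tool_rot: [3.141, -0.001, 1.851]
force: [-6.9, 3.9, 30.1]
grip_width: 0.0575
finger_force: 97.8
t 18.9 p [ 0.4955 -0.2236  0.123 ] rot [ 3.141e+00 -1.000e-03  1.851e+00] F [-6.9  3.9 30.1] w 0.0575 ff 97.75811866543336
scene collar [ 0.4972 -0.2216  0.0388] 0.66
scene collar_top [ 0.4945 -0.2185  0.0753] 0.96
scene cover [ 0.511  -0.3654  0.0007] 0.88
scene cover [0.5002 0.214  0.0045] 0.68
scene cover [ 0.3592 -0.1256 -0.0019] 0.59
wrist collar [ 0.4949 -0.2175  0.0357] 0.93
wrist collar_top [ 0.4954 -0.2207  0.0756] 0.72
wrist collar_top [ 0.4947 -0.2199  0.0384] 0.44
wrist cover [ 0.3611 -0.1288  0.0013] 0.85
top collar [ 0.4918 -0.2235  0.0382] 0.63
top collar [ 0.4979 -0.223   0.0763] 0.32
top collar_top [ 0.4961 -0.225   0.0794] 0.59
top cover [0.4974 0.2199 0.0043] 0.92
```

View pics/s5.png

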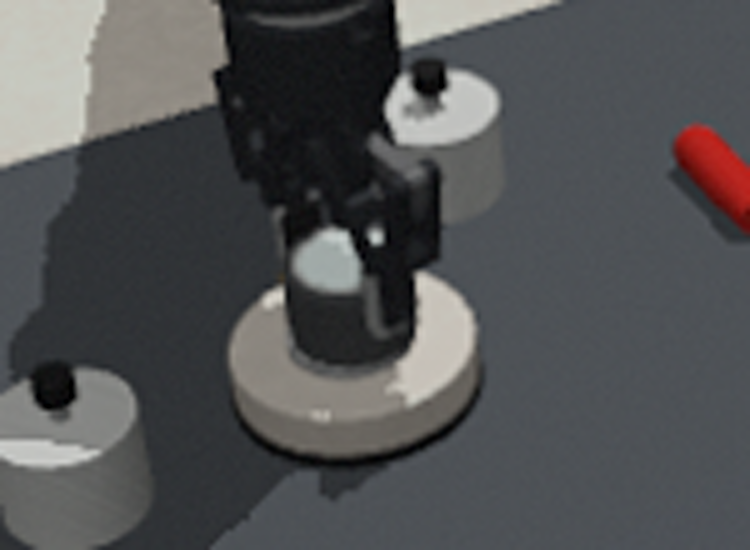

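The collar's foot is right down on the steel seat with no gap, at about (350,360). The hard stop carries a 30 N push, and the cover still stands on the pad. Handing in.

```bash
python3 -m jog '[[[0,0,0,0,0,0,0.4],[0,0,0,0,0,0,0.4]]]' | egrep 'pos|force'; python3 -c "
from workcell import bot
print(bot.job_done())"
```

```text
position: [0.4955, -0.2236, 0.123]
force: [-6.4, 4.2, 29.1]
finger_force: 97.8
the job is handed in; nothing more can be done
None
```

The job is handed in at about 19 s on the robot clock, with no verdict returned: the cover stands upright and let go near the pad's centre, and the gripper holds the collar on its seat with a push of about 29 N (it briefly reached about 80 N, under the 120 N wrist limit).

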